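# Put the heaped dish-pointing kit back in its foam inserts

### The job

The dish-pointing kit has come down from the roof in a heap. Take the heap apart from the top, one piece at a time - compass, spirit level, signal finder, dish clamp - and lay each the same way up, flat on the bottom of the foam cut-out shaped for it, before you take the next. Set everything down gently, let nothing drop or fall, and leave the feed horn and the jar where they stand.

Things in the scene. Friction and masses are not known exactly. Their poses are not given: they have to be found in the camera images.
- compass_c (a point): Yellow plastic compass: a round case of 56 mm diameter, 24 mm high, with a white dial and a red and black needle on top, 60 g. Point: its centre, half-way up; z up. It is the top piece of the pile and lies face up on the level, up to 30 mm to either side of the level's middle.
- level_c (a point): Dented brass spirit level: a solid-sided bar 180 mm long (x), 28 mm wide (y), 32 mm high (z), with a yellow-green vial in its top face, 250 g. Point: its centre, half-way up; x along it, z up. Second in the pile: it lies under the compass, roughly lengthwise over the signal finder.
- meter_c (a point): Satellite signal finder: a blue plastic case 84 mm long (x), 60 mm wide (y), 34 mm high (z), with a cream meter scale on top, two steel sockets sticking 14 mm out of its -x end at half height, 180 g. Point: the centre of the case, half-way up; z up. Third in the pile, roughly crosswise on the clamp. Grip its 60 mm width.
- clamp_c (a point): Galvanised dish clamp, bottom of the pile: a steel channel 130 mm long (x), 50 wide (y), 30 high (z), open side down; bolt heads 4 mm out of each side 52 mm from the middle; its sides reach only 13 mm below the back at mid-length. 300 g. Point: its centre, half-way up. Pieces just rest on one another (undersides 0, 30, 64, 96 mm above the table): grip each above what it rests on.
- compass_pocket (a point): Cut-out for the compass: a fixed slab of dark grey foam, 104 x 104 mm and 11 mm high, on the table, with a round cut-out, 76 diameter mm, 5 mm deep, down to a pale turquoise backing sheet; 10 mm of room all round the piece. Point: centre of the cut-out's floor, 6 mm above the table; z up.
- level_pocket (a point): Cut-out for the spirit level: a fixed slab of dark grey foam, 224 x 72 mm and 11 mm high, on the table, with a long narrow cut-out, 198 x 46 mm, 5 mm deep, down to a pale turquoise backing sheet; 9 mm of room all round the piece. Point: centre of the cut-out's floor, 6 mm above the table; z up, x along its length.
- meter_pocket (a point): Cut-out for the signal finder's case: a fixed slab of dark grey foam, 128 x 104 mm and 11 mm high, on the table, with a short wide cut-out, 102 x 78 mm, 5 mm deep, down to a pale turquoise backing sheet; 9 mm of room all round the piece. Point: centre of the cut-out's floor, 6 mm above the table; z up, x along its length.
- clamp_pocket (a point): Cut-out for the dish clamp: a fixed slab of dark grey foam, 174 x 94 mm and 11 mm high, on the table, with a middling oblong cut-out, 148 x 68 mm, 5 mm deep, down to a pale turquoise backing sheet; 9 mm of room all round the piece. Point: centre of the cut-out's floor, 6 mm above the table; z up, x along its length.
- horn_c (a point): Bystander: weathered white feed horn standing mouth up on its flange, 77 mm across and 88 mm high. Point: its centre, half-way up.
- jar_c (a point): Bystander: amber glass jar with a steel cap, 60 mm diameter, 75 mm high. Point: its centre, half-way up.
Things that resemble listed ones, but are neither listed nor needed, are in the scene too. There is more than one size of the part that bears meter_c; the job needs the middle-sized. Leave any yellow look-alike of the part that bears clamp_c alone.

How it is judged:
On the way, in this order (a step that is already met when the one before it is completed fails the run):
1. the yellow compass lies flat in its own cut-out, let go (horizontal distance between compass_c and compass_pocket below 0.012 m and z of compass_c in the frame of compass_pocket between 0.008 and 0.015 m and angle between compass_c's own z axis and vertical below 0.08 rad and contact force between the fingers and compass below 0.05 N and linear speed of compass below 0.03 m/s), for 0.2 s.
2. the brass spirit level lies flat in its own cut-out, let go (horizontal distance between level_c and level_pocket below 0.014 m and z of level_c in the frame of level_pocket between 0.012 and 0.019 m and angle between level_c's own z axis and vertical below 0.08 rad and contact force between the fingers and level below 0.05 N and linear speed of level below 0.03 m/s and angle between the x axis of level_c and the x axis of level_pocket, either way round below 0.25 rad), for 0.2 s.
3. the blue signal finder lies flat in its own cut-out, let go (horizontal distance between meter_c and meter_pocket below 0.014 m and z of meter_c in the frame of meter_pocket between 0.013 and 0.02 m and angle between meter_c's own z axis and vertical below 0.08 rad and contact force between the fingers and meter below 0.05 N and linear speed of meter below 0.03 m/s and angle between the x axis of meter_c and the x axis of meter_pocket, either way round below 0.25 rad), for 0.2 s.
4. the galvanised dish clamp lies flat in its own cut-out, let go (horizontal distance between clamp_c and clamp_pocket below 0.014 m and z of clamp_c in the frame of clamp_pocket between 0.011 and 0.018 m and angle between clamp_c's own z axis and vertical below 0.08 rad and contact force between the fingers and clamp below 0.05 N and linear speed of clamp below 0.03 m/s and angle between the x axis of clamp_c and the x axis of clamp_pocket, either way round below 0.25 rad), for 0.2 s.
At the end, for the whole second after the job is handed in: Each of the four pieces rests right way up (within 0.08 rad) and released on the floor of its own cut-out: centre within 14 mm (compass 12 mm) of the cut-out's centre, height within 3 to 4 mm of lying on its floor, and the three long pieces within 0.25 rad of the cut-out's length, either way round (all of step 1 and all of step 2 and all of step 3 and all of step 4); the robot touches nothing.
It fails at once if a piece of the kit falls or is dropped: out of the fingers and faster than 0.7 m/s, as after a fall of 25 mm ((linear speed of compass above 0.7 m/s and contact force between the fingers and compass below 0.05 N) or (linear speed of level above 0.7 m/s and contact force between the fingers and level below 0.05 N) or (linear speed of meter above 0.7 m/s and contact force between the fingers and meter below 0.05 N) or (linear speed of clamp above 0.7 m/s and contact force between the fingers and clamp below 0.05 N)).
It fails at once if the feed horn is shifted by more than 20 mm or knocked over (distance of horn_c from where it was at the start of the episode above 0.02 m).
It fails at once if the jar is shifted by more than 20 mm or knocked over (distance of jar_c from where it was at the start of the episode above 0.02 m).
It also fails if it takes over 136 s, if anything falls off the work surface, if the arm or the gripper's body presses on something with over 40 N, if the wrist force passes 120 N, or if a joint passes its speed limit or range.

### The arm

A 6-joint arm with a two-finger parallel gripper is mounted at the origin on the work surface. World frame = base frame: x ahead of the robot, y to its left, z up, the work surface at z = 0. Lengths are in m, angles in rad, forces in N, time in s.
With the tool pointing down it reaches from about 0.275 to 0.725 m from the base axis. Payload 5.6 kg.
Tool frame: the origin (TCP) lies midway between the tips of the shut fingers; the grasp point (between the pads) lies 19 mm behind it; x points along the fingers, y is the direction in which the jaws open and shut, and the axes are right-handed (so a half turn about x gives the same grasp; the last joint's range is limited). The gripper opens to 85 mm and grips with 20 to 120 N. Pads are 22 mm wide; open, the fingers measure 114 mm over their backs; the gripper's body (76 mm by 85 mm) begins 54 mm behind the grasp point. The pads swing forward as they close: fully open they stand 13 mm farther back than shut.
Start: joints at [-0.981, 0.255, 0.108, 0, -1.424, -0.285], TCP at [0.165, -0.525, 0.231] pointing down, gripper open.
Joint ranges: [-2.95, 2.95], [-1.21, 1.97], [-1.09, 1.5], [-2.87, 1.71], [-2.94, -0.07], [-3.05, 3.05]. Speed limits (rad/s): [2.57, 2.57, 3.14, 3.14, 3.14, 3.14].

### API

Orientations are given as a unit quaternion [w, x, y, z].
In Python, from bench import move_pose, move_straight, move_joints, release, close_gripper, sleep, inverse_kinematics, sense, grab_frame, calibration, PlanningError, hand_in gives the robot as it stands. Calls block until the motion is done:
- move_pose(position, orientation): joint-space move of the TCP to a pose.
- move_straight(position, feed=0.15, rot=None, f_stop=None): straight line of the TCP; rot=None keeps the orientation; feed is the mean speed in m/s. With f_stop (N) it stops when the force on the tool has changed by that much, and returns True; else False.
- move_joints(angles): joint-space move.
- release() and close_gripper(grip_force=None): open the fingers fully, or close them until they stop; grip_force is the grip in N (None keeps the last).
- sleep(seconds).
- inverse_kinematics(position, orientation): joint angles nearest the present ones, or None.
- sense(): the state.
- grab_frame(name): name is "scene" or "top" or "wrist"; returns the picture (480x640x3 uint8, red, green, blue); there is no depth.
- calibration(name): a dict with "vfov" (degrees; the focal length in pixels is half the picture's height over the tangent of half this angle, whatever the lens; pixels are square), "cx", "cy" (the principal point, pixels), "R" (3x3) and "t" (3): a world point X has camera coordinates R X + t. Camera axes: x right, y down, z forward; pixel columns grow to the right and rows downward; lengths in m; the calibration is good to about 2 mm. A picture is of the moment at which its call begins: read the wrist's pose just before it. calibration takes no time and is no camera call; for the wrist camera it gives the pose at the moment of the call.
A pose or a line that the arm cannot do raises PlanningError and nothing moves.
- hand_in(): hands the job in, once; it reports no verdict.
The state is a dict: "time": time; "joints": joint angles; "qd": joint speeds; "joint_efforts": joint torques, N m; "tcp_pos": TCP position; "tool_rot": TCP orientation; "wrist_force": force on the tool from outside, world axes, zero at the start; "torque": the same for the moment, N m; "gripper_width": finger opening in m.
Only numpy, scipy, OpenCV 4.12 (cv2) and the standard library are available. Lean on these libraries where they do the work, as an engineer would, in place of code of your own. Each camera call takes 0.05 s, during which the arm holds its last target.

## Working session

There is one attempt and no reset: what is moved stays moved. The work goes in short steps, each a Python script; the robot and the scene stay as the last script left them, time stands still between calls to the robot, and variables do not carry over. Pictures are saved under pics/ and viewed, and the job is handed in when it is done.

```bash
ls; mkdir -p pics; python3 - <<'E'
from bench import *
import cv2
s=sense(); print(s)
for n in ("scene","top","wrist"):
    c=calibration(n); print(n,{k:(v if not hasattr(v,'tolist') else v.tolist()) for k,v in c.items()})
    cv2.imwrite(f"pics/{n}0.png",grab_frame(n)[...,::-1])
E
```

```text
pics
{'time': 0.0, 'joints': array([-9.81424849e-01,  2.55776660e-01,  1.06989328e-01, -5.02736093e-04,
       -1.42391320e+00, -2.84624371e-01]), 'qd': array([ 0.0001172 , -0.00013239,  0.0007641 ,  0.00215155, -0.0001877 ,
        0.0023517 ]), 'joint_efforts': array([ 5.72348326e-04, -3.86631989e+01,  2.37936026e+01,  5.36503047e+00,
       -6.33692835e-03,  1.09080744e-06]), 'tcp_pos': array([ 0.16495129, -0.52414903,  0.23036987]), 'tool_rot': array([ 0.69879195, -0.10661762,  0.69904323,  0.10798637]), 'wrist_force': array([-0.27496469, -0.34833896, -0.12131607]), 'torque': array([-0.02690928,  0.05195841,  0.03100034]), 'gripper_width': 0.08544788615205968}
scene {'vfov': 54.509997573922426, 'cx': 322.81640224750197, 'cy': 240.2831552233462, 'R': [[-0.05655793578620014, 0.9983985787065739, -0.0012157040334482352], [0.5070130007454856, 0.02767260240986653, -0.8614940766777931], [-0.8600808200248755, -0.0493407044189514, -0.5077661646001823]], 't': [0.04755365564249433, -0.22705824765697297, 1.5775072723028507]}
top {'vfov': 46.075605579099786, 'cx': 314.06773556891113, 'cy': 246.56711633100042, 'R': [[0.02267968264774672, -0.999737542644452, -0.0032369464360417865], [-0.9843716913074275, -0.02176528360246561, -0.1747530994925667], [0.17463678119901366, 0.007149703276119545, -0.9846069654412929]], 't': [-0.014249306719157891, 0.6389092669729121, 1.3328020822005358]}
wrist {'vfov': 60.2639742573792, 'cx': 324.2500786568513, 'cy': 245.9359249298282, 'R': [[-0.29957866711140624, 0.9540701278078638, 0.0016773301524719037], [0.9216117011762965, 0.28893112038346813, 0.2591344823231504], [0.24674783578926593, 0.07917700991222758, -0.9658397934619762]], 't': [0.5489108538126025, -0.03458770021757835, 0.37848521751985187]}
```

View pics/top0.png

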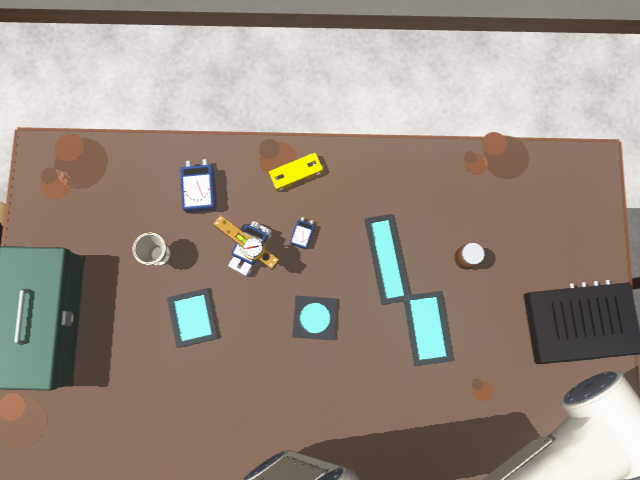

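View pics/scene0.png

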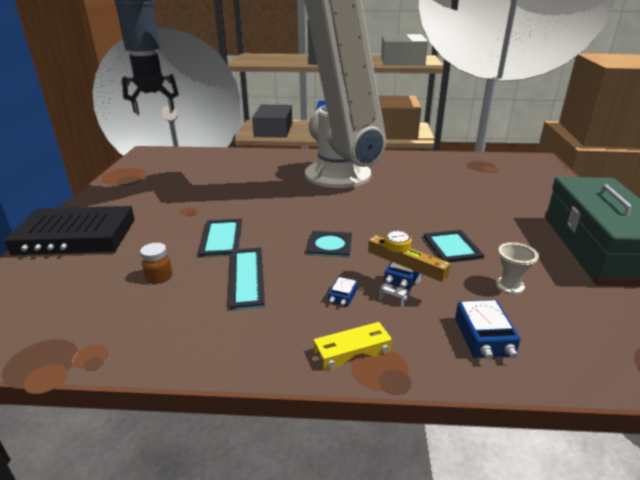

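View pics/wrist0.png

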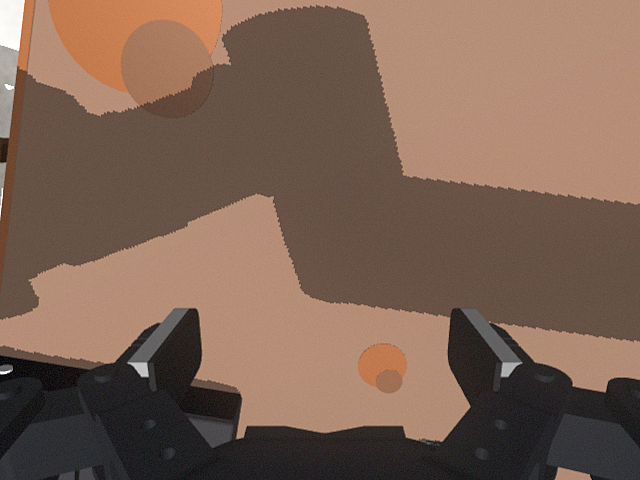

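The top view shows the pile at about (250,245) and the cut-outs at compass (315,318), level (387,258), meter (193,318) and clamp (429,328). The horn is at (150,249) and the jar at (471,255). The small meter at (303,234), the large meter at (198,187) and the yellow clamp are decoys.

```bash
cat > h.py <<'E'
from bench import *
import cv2, numpy as np
from scipy.spatial.transform import Rotation as Ro
def ray(c,uv,z):
    f=240/np.tan(np.radians(c["vfov"])/2); R=np.array(c["R"]);t=np.array(c["t"])
    uv=np.atleast_2d(uv).astype(float)
    d=np.c_[(uv[:,0]-c["cx"])/f,(uv[:,1]-c["cy"])/f,np.ones(len(uv))]@R
    o=-R.T@t
    return o+d*((z-o[2])/d[:,2])[:,None]
def proj(c,X):
    f=240/np.tan(np.radians(c["vfov"])/2)
    p=np.atleast_2d(X)@np.array(c["R"]).T+np.array(c["t"])
    return np.c_[p[:,0]/p[:,2]*f+c["cx"],p[:,1]/p[:,2]*f+c["cy"]]
def quat(yaw):  # tool x down, tool y (jaws) horizontal at angle yaw
    x=np.array([0,0,-1.]);y=np.array([np.cos(yaw),np.sin(yaw),0]);z=np.cross(x,y)
    q=Ro.from_matrix(np.c_[x,y,z]).as_quat(); return q[[3,0,1,2]]
def shot(n,name):
    c=calibration(n); im=grab_frame(n); cv2.imwrite(f"pics/{name}.png",im[...,::-1]); return c,im
def rect(c,cnt,z):
    P=ray(c,cnt.reshape(-1,2),z)[:,:2]
    (x,y),(w,h),a=cv2.minAreaRect((P*1000).astype(np.float32))
    if w<h: w,h,a=h,w,a+90
    return np.array([x,y])/1000,w,h,((np.radians(a)+np.pi/2)%np.pi)-np.pi/2
def contours(mask,amin=30):
    cs,_=cv2.findContours(mask.astype(np.uint8),cv2.RETR_EXTERNAL,cv2.CHAIN_APPROX_NONE)
    return [c for c in cs if cv2.contourArea(c)>amin]
E
python3 - <<'E'
from h import *
c=calibration("top"); im=cv2.imread("pics/top0.png")[...,::-1]
h=cv2.cvtColor(im,cv2.COLOR_RGB2HSV)
print(im[318,315],h[318,315])
m=(h[...,0]>82)&(h[...,0]<98)&(h[...,1]>70)&(h[...,2]>150)
for k in contours(m):
    print(rect(c,k,0.006), "slab-level",cv2.contourArea(k))
print("pile",ray(c,[253,245],.12), "horn",ray(c,[150,249],.088),"jar",ray(c,[472,254],.075))
s=sense(); cw=calibration("wrist")
Rt=Ro.from_quat(s["tool_rot"][[1,2,3,0]]).as_matrix()
R=np.array(cw["R"]);print("cam in tool",Rt.T@(-R.T@np.array(cw["t"])-s["tcp_pos"]),"view dir tool",Rt.T@R[2],"img right",Rt.T@R[0])
print(Rt.round(3))
E
```

```text
[156 250 247] [ 89  96 250]
(array([ 0.46839658, -0.00472758]), 72.4490966796875, 71.91270446777344, np.float64(-1.5483607508957409)) slab-level 675.0
(array([ 0.44929718, -0.2862193 ]), 148.12796020507812, 67.55784606933594, np.float64(0.15392082402103302)) slab-level 1546.5
(array([0.46192621, 0.30008969]), 101.5919189453125, 76.96918487548828, np.float64(0.25265435893192634)) slab-level 1191.5
(array([ 0.62142871, -0.18535167]), 197.81411743164062, 45.82360076904297, np.float64(0.20325270406619955)) slab-level 1269.0
pile [[0.62832501 0.14306545 0.12      ]] horn [[0.61877363 0.39410659 0.088     ]] jar [[ 0.62592633 -0.38252514  0.075     ]]
cam in tool [-0.14309975  0.00030087 -0.06503893] view dir tool [ 9.65819627e-01 -1.46127430e-04  2.59215019e-01] img right [2.18218487e-05 9.99999883e-01 4.82423602e-04]
[[-0.001 -0.3    0.954]
 [ 0.001  0.954  0.3  ]
 [-1.     0.001 -0.   ]]
```

```bash
python3 - <<'E'
from h import *
move_pose([0.595,0.143,0.30],quat(np.pi/2))
c,im=shot("wrist","w1"); s=sense(); print(s["time"],s["tcp_pos"],s["joints"])
np.save("w1c.npy",c,allow_pickle=True)
E
```

```text
3.0083 [0.59510023 0.14221699 0.30003618] [ 4.89746555e-01  3.78457056e-01  4.53546011e-01  1.01940927e-04
 -1.64592599e+00 -2.06157543e+00]
```

View pics/w1.png

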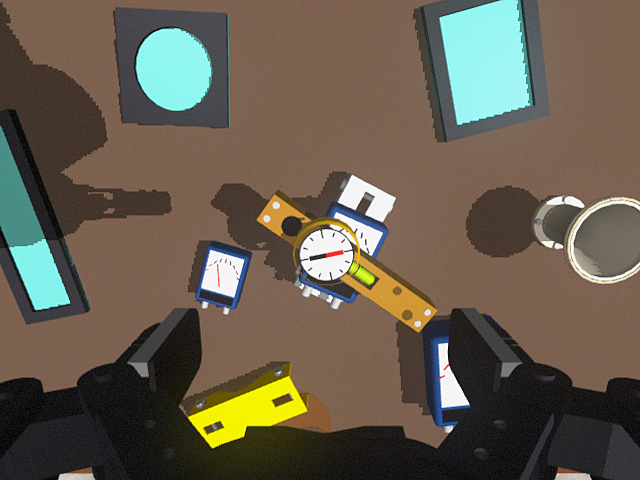

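The wrist view shows the compass dial at (327,252). The brass level runs from (265,204) to (428,320), with the blue meter and the clamp under it.

```bash
python3 - <<'E'
from h import *
c=np.load("w1c.npy",allow_pickle=True).item(); im=cv2.imread("pics/w1.png")[...,::-1]
h=cv2.cvtColor(im,cv2.COLOR_RGB2HSV)
for p in [(385,280),(300,240),(340,228),(315,240),(278,200),(355,215)]: print(p,h[p[1],p[0]])
H,S,V=[h[...,i].astype(int) for i in range(3)]
roi=np.zeros(H.shape,bool); roi[180:340,240:450]=1
br=roi&(H>12)&(H<32)&(S>150)&(V>110)
wh=roi&(S<60)&(V>170)
for k in contours(br,200): print("brass",rect(c,k,.096),cv2.boundingRect(k))
for k in contours(wh,300): 
    e=cv2.fitEllipse(k); print("white",e,ray(c,e[0],.12))
# turquoise from here too
m=(H>82)&(H<98)&(S>70)&(V>100)
for k in contours(m,3000): print("pocket",rect(c,k,.006))
o=np.zeros_like(im); o[br]=(255,200,0); o[wh]=255
cv2.imwrite("pics/m1.png",o[150:350,200:480])
E
```

```text
(385, 280) [ 19 180 214]
(300, 240) [ 15 135 128]
(340, 228) [  0   0 255]
(315, 240) [165   2 245]
(278, 200) [ 19 189 211]
(355, 215) [111 145 123]
brass (array([0.63876898, 0.16564613]), 180.9078826904297, 58.15758514404297, np.float64(1.0811541866756533)) (256, 194, 181, 139)
white ((327.49212646484375, 252.36231994628906), (47.546669006347656, 53.27549362182617), 32.478031158447266) [[0.62212246 0.14513824 0.12      ]]
white ((362.61859130859375, 234.61537170410156), (22.840187072753906, 58.10984420776367), 124.84022521972656) [[0.60733815 0.17334495 0.12      ]]
white ((366.7436218261719, 199.35411071777344), (31.417224884033203, 59.041290283203125), 111.8828353881836) [[0.57887634 0.17594183 0.12      ]]
pocket (array([ 0.62195129, -0.18711218]), 198.24398803710938, 43.832706451416016, np.float64(0.2021718601377911))
pocket (array([ 0.46810614, -0.00507437]), 74.90686798095703, 74.82909393310547, np.float64(1.5692799228702055))
pocket (array([0.46162479, 0.30157434]), 102.99097442626953, 77.25723266601562, np.float64(0.25262845969032544))
```

View pics/m1.png

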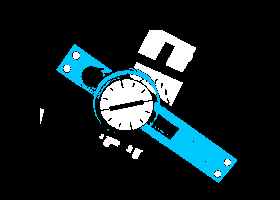

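```bash
cat >> h.py <<'E'
def near(yaw,pos):
    # choose yaw or yaw+pi giving least wrist travel
    q0=sense()["joints"]; best=None
    for k in (0,np.pi,-np.pi):
        q=inverse_kinematics(pos,quat(yaw+k))
        if q is not None:
            d=abs(np.array(q)-q0).max()
            if best is None or d<best[0]: best=(d,yaw+k)
    return best[1]
def pick(xy,yaw,ztcp,force,hi=0.09,lift=0.08):
    up=[xy[0],xy[1],ztcp+hi]; y=near(yaw,up)
    move_pose(up,quat(y))
    f=move_straight([xy[0],xy[1],ztcp+.013],feed=.1,f_stop=6)
    if f: print("STOP touch",sense()["tcp_pos"],sense()["wrist_force"]); return False
    f=move_straight([xy[0],xy[1],ztcp],feed=.03,f_stop=6)
    if f: print("STOP touch",sense()["tcp_pos"],sense()["wrist_force"]); return False
    close_gripper(force); s=sense(); print("closed w",s["gripper_width"],s["tcp_pos"],s["wrist_force"],s["time"])
    move_straight([xy[0],xy[1],ztcp+.02],feed=.04); move_straight([xy[0],xy[1],ztcp+lift],feed=.1)
    s=sense(); print("lifted w",s["gripper_width"],s["wrist_force"],s["time"]); return y
E
python3 - <<'E'
from h import *
print(pick([.6221,.1451],1.081-np.pi/2,.098,30))
shot("wrist","w2"); shot("scene","s2")
E
```

```text
closed w 0.054412656229725964 [0.62243182 0.14512696 0.09865119] [-1.10279959  0.32489108  3.40536087] 5.9333
lifted w 0.05455164593229381 [ 0.10137988 -0.16042665 -0.91868925] 7.3333
2.6517963267948965
```

View pics/w2.png

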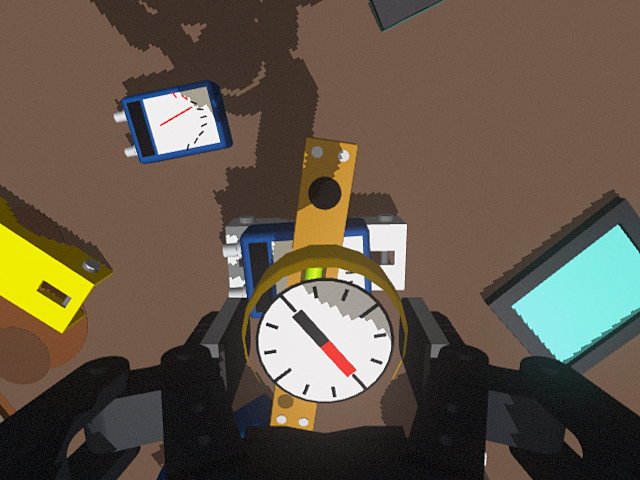

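View pics/s2.png

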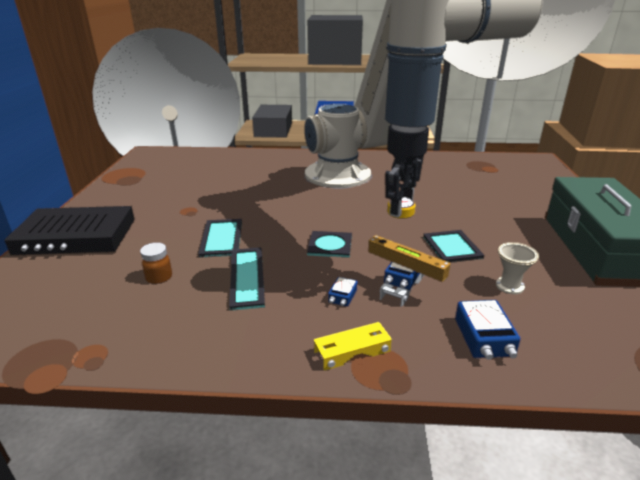

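The compass is gripped level, with its dial centred at about (325,341). I'll measure its in-hand offset and then place it.

```bash
cat >> h.py <<'E'
def place(xy,yaw,ztcp,off=(0,0),y=None,up=.07,hi=.13):
    # off: piece centre minus TCP in tool (y,z) axes
    # piece bottom must clear everything in transit: height hi
    if y is None: y=near(yaw,[xy[0],xy[1],hi])
    ey=np.array([np.cos(y),np.sin(y)]); ez=np.array([np.sin(y),-np.cos(y)])
    p=np.array(xy)-off[0]*ey-off[1]*ez
    move_pose([p[0],p[1],hi],quat(y))
    f=move_straight([p[0],p[1],ztcp+.02],feed=.1,f_stop=12)
    f2=False
    if not f: f2=move_straight([p[0],p[1],ztcp],feed=.02,f_stop=5)
    s=sense(); print("down",f,f2,s["tcp_pos"],s["wrist_force"],s["gripper_width"])
    return p,y
E
python3 - <<'E'
from h import *
s=sense(); c=calibration("wrist"); im=cv2.imread("pics/w2.png")[...,::-1]
h=cv2.cvtColor(im,cv2.COLOR_RGB2HSV); m=(h[...,1]<70)&(h[...,2]>130)
m[:, :250]=0;m[:,400:]=0;m[:272]=0;m[410:]=0
k=max(contours(m,500),key=cv2.contourArea); e=cv2.fitEllipse(cv2.convexHull(k)); print(e)
X=ray(c,e[0],s["tcp_pos"][2]+.022)[0]
d=X-s["tcp_pos"]; y=2.6518
off=(d[:2]@[np.cos(y),np.sin(y)], d[:2]@[np.sin(y),-np.cos(y)]); print(X,off)
p,y=place([.4682,-.0049],y,.0085,off=(0,off[1]) if abs(off[1])<.012 else (0,0))
print(sense()["time"],y)
shot("wrist","w3")
E
```

```text
((324.3101501464844, 340.8808288574219), (120.59341430664062, 132.95082092285156), 90.34220123291016)
[0.62145921 0.14423766 0.19882861] (np.float64(-0.00027327585947433867), np.float64(-0.0006858255645372501))
down False True [ 0.46831181 -0.00436448  0.0086054 ] [-1.40974803  0.1817747   4.8072301 ] 0.05439305303667722
10.45 2.6518
```

View pics/w3.png

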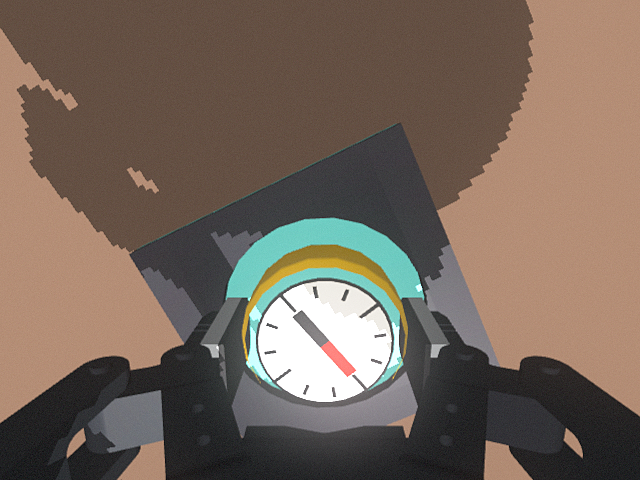

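The compass sits inside the turquoise ring and contact was felt at the expected height, so I'll release, back off and look at it and the pile.

```bash
python3 - <<'E'
from h import *
release(); p=sense()["tcp_pos"]; move_straight([p[0],p[1],.12],feed=.12)
c,im=shot("wrist","w4"); 
move_pose([0.595,0.155,0.27],quat(np.pi/2+0.5))
c,im=shot("wrist","w5"); np.save("w5c.npy",c,allow_pickle=True); shot("top","t5"); print(sense()["time"])
E
```

```text
13.1417
```

View pics/w4.png

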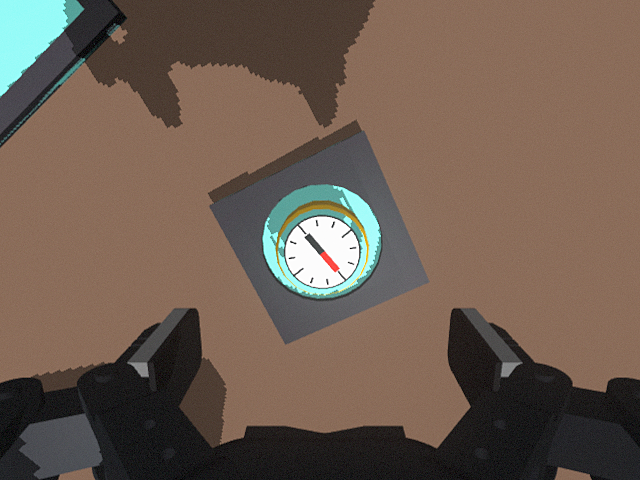

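View pics/w5.png

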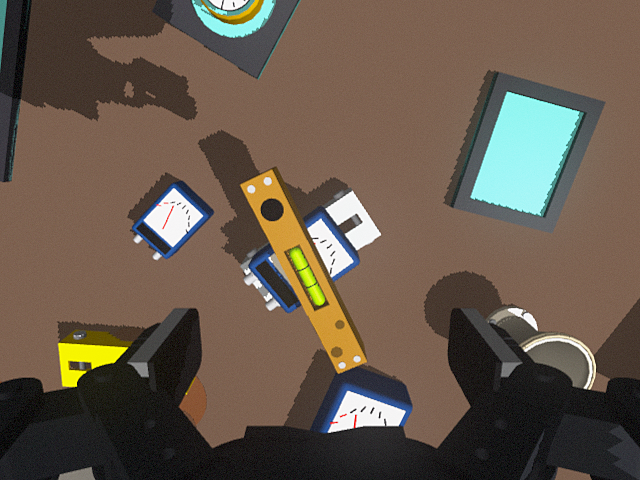

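The compass is in its cut-out with room all round, dial up. In the pile the level is now uncovered and runs from (262,185) to (350,362).

```bash
python3 - <<'E'
from h import *
def go(n,f,z,roi,vmin):
    c=np.load(f,allow_pickle=True).item() if f else calibration("top")
    im=cv2.imread(f"pics/{n}.png")[...,::-1]
    h=cv2.cvtColor(im,cv2.COLOR_RGB2HSV);H,S,V=[h[...,i].astype(int) for i in range(3)]
    m=(H>12)&(H<40)&(S>120)&(V>vmin)
    r=np.zeros_like(m); r[roi[1]:roi[3],roi[0]:roi[2]]=1; m&=r
    m=cv2.morphologyEx(m.astype(np.uint8),cv2.MORPH_CLOSE,np.ones((3,3)))
    for k in contours(m,150): print(n,vmin,rect(c,k,z),cv2.boundingRect(k))
for v in (110,150,180): go("w5","w5c.npy",.096,(220,150,400,390),v)
for v in (110,150): go("t5",None,.096,(200,205,290,280),v)
c=np.load("w5c.npy",allow_pickle=True).item()
im=cv2.imread("pics/w4.png")
E
python3 - <<'E'
import cv2
im=cv2.imread("pics/w5.png")[150:390,210:400]; cv2.imwrite("pics/w5z.png",cv2.resize(im,None,fx=2.5,fy=2.5))
E
```

```text
w5 110 (array([0.64111084, 0.16489246]), 179.90733337402344, 29.80634117126465, np.float64(0.9374315718644288)) (240, 169, 127, 205)
w5 150 (array([0.64188013, 0.16451274]), 179.44796752929688, 28.177066802978516, np.float64(0.9385093531575839)) (240, 170, 127, 204)
w5 180 (array([0.64176569, 0.16445467]), 178.8886260986328, 27.954185485839844, np.float64(0.9359894701341505)) (241, 170, 126, 203)
t5 110 (array([0.61238574, 0.12444076]), 81.12018585205078, 29.385955810546875, np.float64(0.9260207921207932)) (245, 241, 34, 28)
t5 150 (array([0.61236029, 0.1247086 ]), 80.10885620117188, 27.602636337280273, np.float64(0.942925939509371)) (246, 241, 33, 27)
```

View pics/w5z.png

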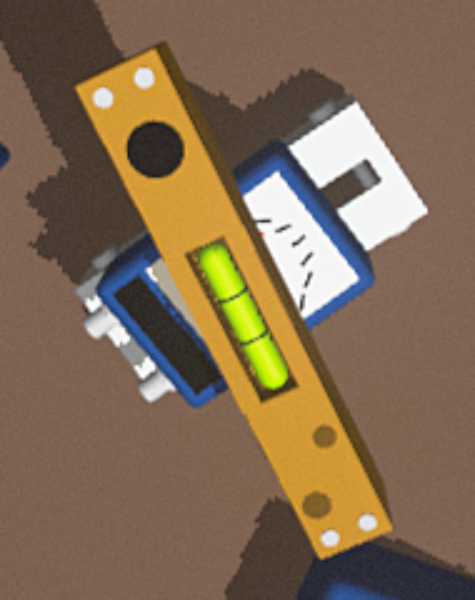

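```bash
python3 - <<'E'
from h import *
print(pick([.6418,.1645],.937-np.pi/2,.070,50))
shot("wrist","w6"); shot("scene","s6")
E
```

```text
closed w 0.02723949265168314 [0.64199744 0.16458701 0.0702959 ] [ 0.47366838 -0.73664634  1.14735095] 15.75
lifted w 0.027053948443172715 [-0.95728529 -0.50403548 -3.46827528] 17.15
2.507796326794897
```

View pics/w6.png

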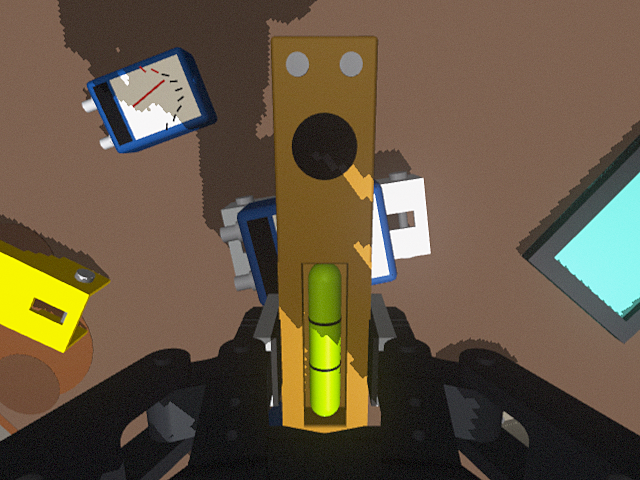

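View pics/s6.png

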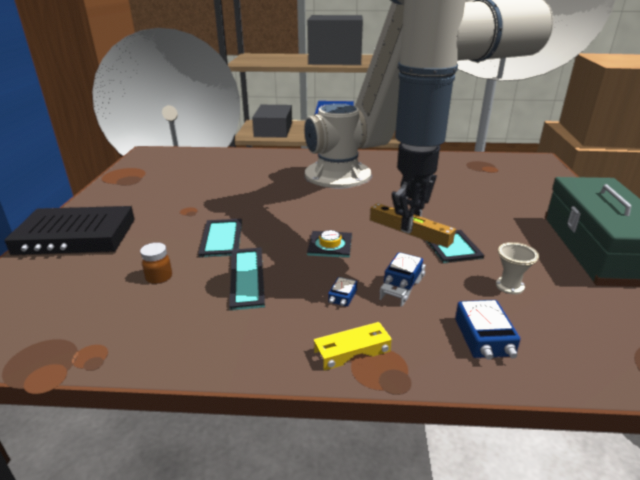

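The level is held straight, with its vial up, and the meter and clamp stayed put. Next is its cut-out.

```bash
python3 - <<'E'
from h import *
p,y=place([.6214,-.1857],.2027-np.pi/2,.0121,hi=.15)
print(sense()["time"],y)
shot("wrist","w7"); shot("top","t7")
E
```

```text
down False False [ 0.62146171 -0.18575167  0.01228344] [-1.42242743  0.16653943 -0.9592503 ] 0.02704429586644915
21.0417 1.7734963267948967
```

View pics/w7.png

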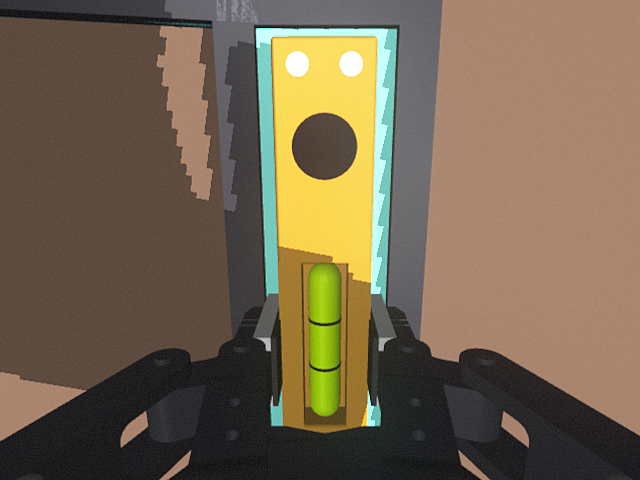

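View pics/t7.png

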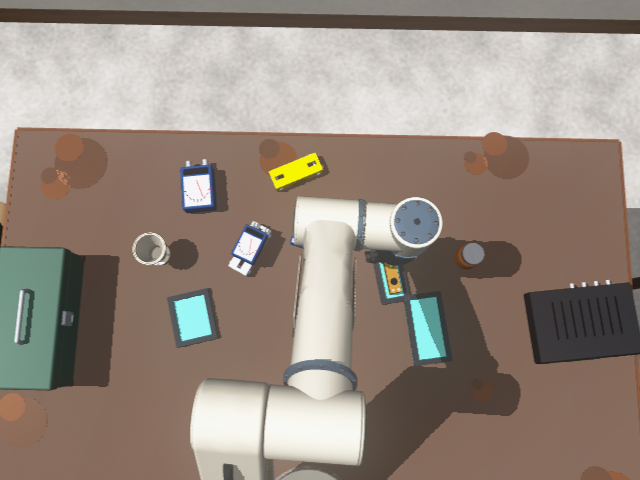

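It is nicely centred, with partial contact (z-force up 2.5 N). I'll ease down to firm contact, release, and look again.

```bash
python3 - <<'E'
from h import *
p=sense()["tcp_pos"]; f=move_straight([p[0],p[1],p[2]-.0015],feed=.01,f_stop=3); print(f,sense()["tcp_pos"],sense()["wrist_force"])
release(); p=sense()["tcp_pos"]; move_straight([p[0],p[1],.13],feed=.12)
shot("wrist","w8")
move_pose([0.585,0.145,0.25],quat(np.pi/2))
c,im=shot("wrist","w9"); np.save("w9c.npy",c,allow_pickle=True); shot("top","t9"); print(sense()["time"])
E
```

```text
True [ 0.62141944 -0.18573276  0.01226095] [ 0.20877327 -0.36005112  5.24490703]
24.5667
```

View pics/w8.png

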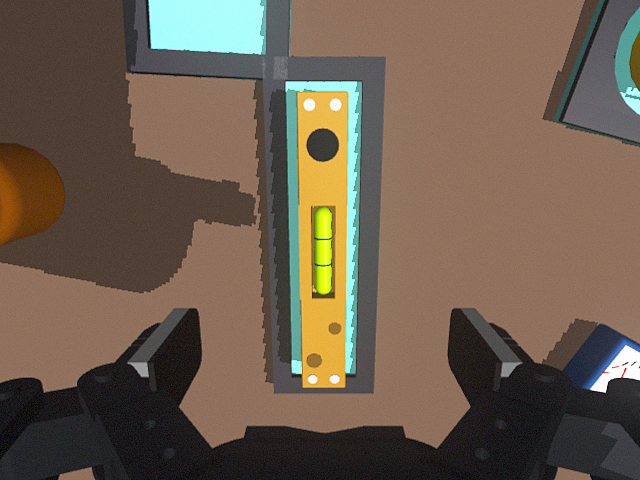

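View pics/w9.png

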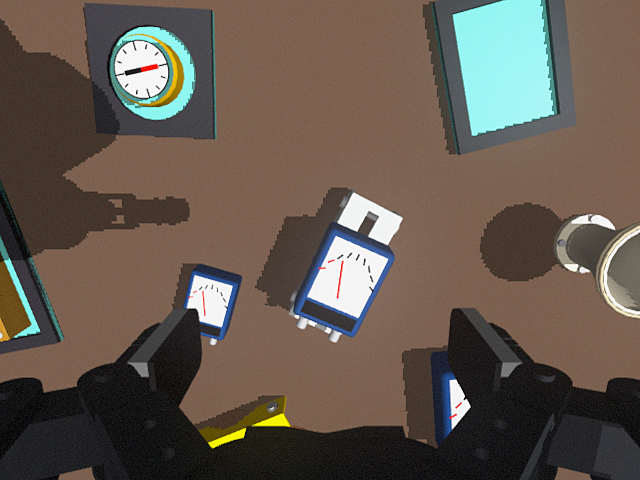

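The level lies in its cut-out. The meter on the clamp is clear now, with its top at (347,280) and its sockets towards (318,330).

```bash
python3 - <<'E'
from h import *
c=np.load("w9c.npy",allow_pickle=True).item(); im=cv2.imread("pics/w9.png")[...,::-1]
h=cv2.cvtColor(im,cv2.COLOR_RGB2HSV);H,S,V=[h[...,i].astype(int) for i in range(3)]
r=np.zeros(H.shape,bool); r[180:345,280:410]=1
for vm in (40,90,120):
    m=r&(H>100)&(H<130)&(S>110)&(V>vm)
    for k in contours(m,500):
        print("meter",vm,rect(c,k,.064),cv2.boundingRect(k))
# cream scale
m=r&(S<60)&(V>150)
for k in contours(m,200): print("white",rect(c,k,.064), rect(c,k,.03))
ct=calibration("top"); im=cv2.imread("pics/t9.png")[...,::-1]
h=cv2.cvtColor(im,cv2.COLOR_RGB2HSV);H,S,V=[h[...,i].astype(int) for i in range(3)]
m=(H>12)&(H<40)&(S>120)&(V>110); m[:210]=0;m[310:]=0;m[:,:360]=0;m[:,415:]=0
m=cv2.morphologyEx(m.astype(np.uint8),cv2.MORPH_CLOSE,np.ones((3,3)))
for k in contours(m): print("level",rect(ct,k,.038))
cv2.imwrite("pics/w9z.png",cv2.resize(cv2.imread("pics/w9.png")[180:350,270:420],None,fx=3.5,fy=3.5,interpolation=cv2.INTER_CUBIC))
E
```

```text
meter 40 (array([0.64109393, 0.15997787]), 82.32597351074219, 58.478885650634766, np.float64(-0.4265722270776049)) (294, 229, 101, 108)
meter 90 (array([0.64123108, 0.16012076]), 82.15077209472656, 58.05547332763672, np.float64(-0.4239870966074655)) (294, 229, 101, 108)
meter 120 (array([0.64173065, 0.16049594]), 81.53872680664062, 56.97110366821289, np.float64(-0.42455621413241573)) (295, 230, 100, 107)
white (array([0.63530975, 0.16324454]), 58.87017822265625, 48.397090911865234, np.float64(-0.422075080102843)) (array([0.647242  , 0.16515408]), 64.96295166015625, 53.405845642089844, np.float64(-0.42207268325786185))
white (array([0.5863064 , 0.18164215]), 47.082523345947266, 28.09103775024414, np.float64(1.0936995396226896)) (array([0.59316724, 0.18545578]), 51.95529556274414, 30.998268127441406, np.float64(1.0937016035725344))
level (array([ 0.62063531, -0.18328258]), 177.73480224609375, 29.024017333984375, np.float64(0.19739318374629367))
```

View pics/w9z.png

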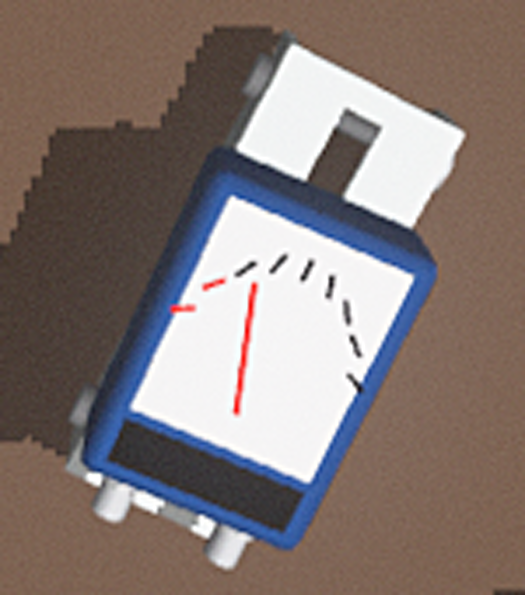

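```bash
python3 - <<'E'
from h import *
print(pick([.6412,.1601],-.425+np.pi/2,.032,45,hi=.10,lift=.12))
shot("wrist","w10"); shot("scene","s10")
E
```

```text
closed w 0.05957675828515401 [0.64148583 0.16022968 0.03249392] [-1.1143193  -0.50295247  1.79807126] 27.1167
lifted w 0.05929850828007586 [ 0.82468949 -0.16019279 -1.40447443] 28.9167
1.1457963267948965
```

View pics/w10.png

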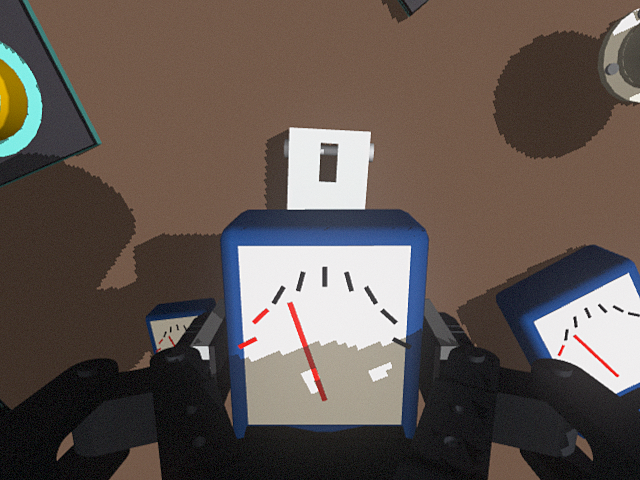

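View pics/s10.png

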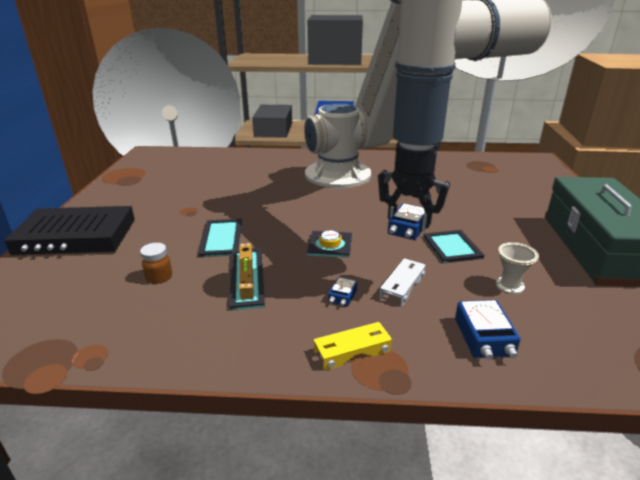

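The meter is held square and upright, and the clamp is left alone on the table. Next is the meter's cut-out.

```bash
python3 - <<'E'
from h import *
p,y=place([.4618,.3007],.2527+np.pi/2,.0085,hi=.15)
p=sense()["tcp_pos"]
if sense()["wrist_force"][2]<1.5: print(move_straight([p[0],p[1],p[2]-.0015],feed=.01,f_stop=3),sense()["tcp_pos"],sense()["wrist_force"])
print(sense()["time"],y); shot("wrist","w11")
E
```

```text
down False False [0.46186685 0.30076415 0.00857101] [-1.1990813  -0.80568231 -2.30050438] 0.05915542825744978
True [0.46195623 0.30085542 0.00844135] [ 0.56493479 -0.02290954  3.07554107]
32.65 1.8234963267948965
```

View pics/w11.png

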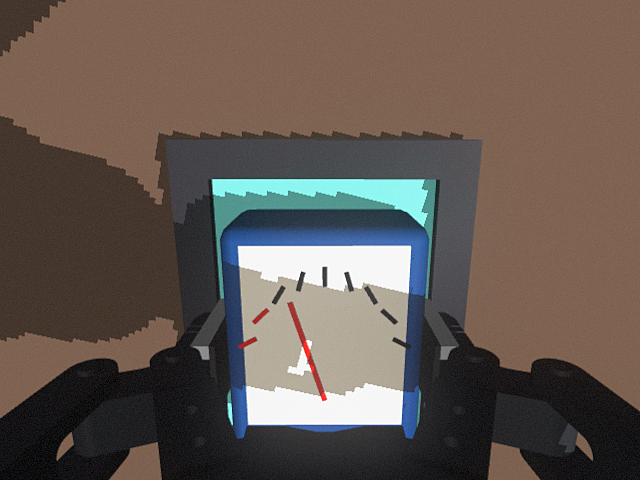

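It's in the cut-out and touching the floor. I'll release and view the meter, then the clamp.

```bash
python3 - <<'E'
from h import *
release(); p=sense()["tcp_pos"]; move_straight([p[0],p[1],.13],feed=.12)
shot("wrist","w12")
move_pose([0.585,0.155,0.22],quat(np.pi/2))
c,im=shot("wrist","w13"); np.save("w13c.npy",c,allow_pickle=True); shot("top","t13"); print(sense()["time"])
h=cv2.cvtColor(im,cv2.COLOR_RGB2HSV);H,S,V=[h[...,i].astype(int) for i in range(3)]
for vm in (150,190,220):
    m=(S<60)&(V>vm); m[:150]=0;m[360:]=0;m[:,270:];m[:,:255]=0;m[:,440:]=0
    m=cv2.morphologyEx(m.astype(np.uint8),cv2.MORPH_CLOSE,np.ones((3,3)))
    for k in contours(m,400): print("clamp",vm,rect(c,k,.03),cv2.boundingRect(k))
c=calibration("top"); im=cv2.imread("pics/t13.png")[...,::-1]
h=cv2.cvtColor(im,cv2.COLOR_RGB2HSV);H,S,V=[h[...,i].astype(int) for i in range(3)]
m=(H>100)&(H<130)&(S>110)&(V>60); m[:285]=0;m[350:]=0;m[:,:165]=0;m[:,225:]=0
for k in contours(m,100): print("meter",rect(c,k,.04))
E
```

```text
35.2583
clamp 150 (array([0.63764514, 0.16246097]), 130.88671875, 51.920433044433594, np.float64(-0.47746357103333814)) (273, 198, 123, 155)
clamp 190 (array([0.63755518, 0.16247504]), 130.16705322265625, 51.15815353393555, np.float64(-0.47723147654433795)) (273, 198, 123, 155)
clamp 220 (array([0.63751422, 0.16252811]), 129.7918243408203, 50.598236083984375, np.float64(-0.47702834393219185)) (274, 198, 121, 154)
```

View pics/w12.png

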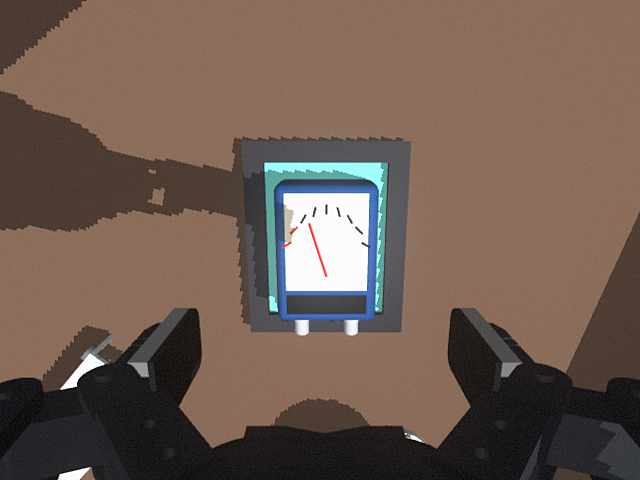

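View pics/w13.png

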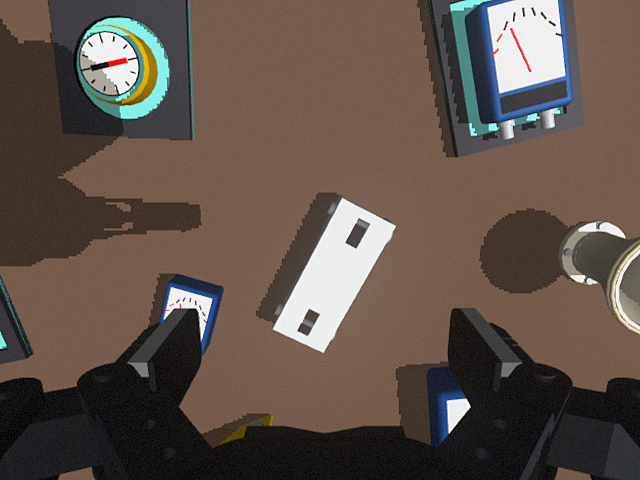

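The meter is in its cut-out. The clamp is clear on the table, centred at about (334,275) and matching 130 x 50 mm.

```bash
python3 - <<'E'
from h import *
print(pick([.6376,.1625],-.477+np.pi/2,.0025,60,hi=.10,lift=.12))
shot("wrist","w14"); shot("scene","s14")
E
```

```text
closed w 0.04907000301509953 [0.637892   0.16262015 0.00305152] [-0.58984838 -0.20437024  2.91793054] 37.8667
lifted w 0.049013734193508386 [ 0.56368999  0.71322281 -3.03695701] 39.6667
1.0937963267948967
```

View pics/w14.png

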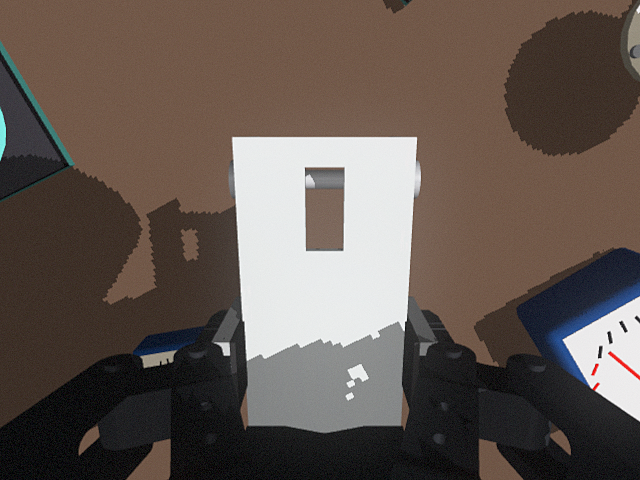

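View pics/s14.png

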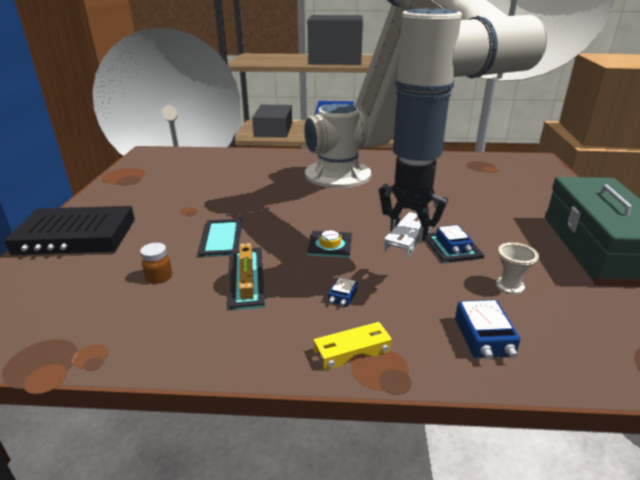

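The clamp is held straight. I'll carry it high to its cut-out.

```bash
python3 - <<'E'
from h import *
p,y=place([.4493,-.2862],.1539+np.pi/2,.0091,hi=.15)
p=sense()["tcp_pos"]
if sense()["wrist_force"][2]<1: print(move_straight([p[0],p[1],p[2]-.0015],feed=.01,f_stop=3),sense()["tcp_pos"],sense()["wrist_force"])
print(sense()["time"],y); shot("wrist","w15")
E
```

```text
down False False [ 0.44942183 -0.28624953  0.00920494] [ 0.38672083  0.17203768 -2.82937958] 0.04899470465824787
True [ 0.44951719 -0.28628437  0.00894703] [0.33549729 0.63085056 2.86706177]
44.2583 1.7246963267948965
```

View pics/w15.png

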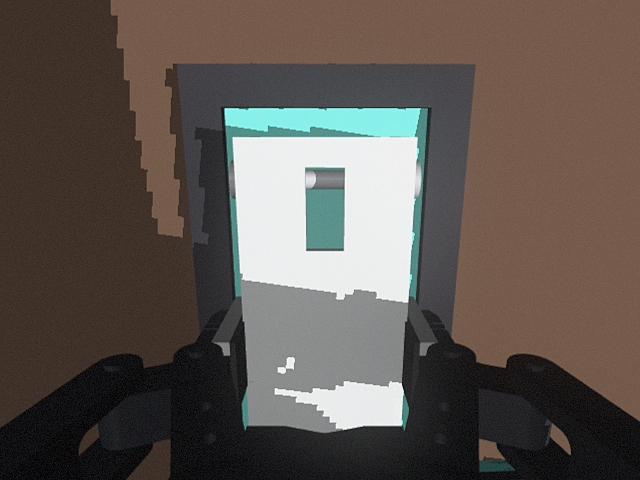

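```bash
python3 - <<'E'
from h import *
release(); p=sense()["tcp_pos"]; move_straight([p[0],p[1],.13],feed=.12)
shot("wrist","w16"); move_joints([-1.6,0.0,0.1,0,-1.42,-.285]); sleep(.3)
c,im=shot("top","t17"); print(sense()["time"])
h=cv2.cvtColor(im,cv2.COLOR_RGB2HSV);H,S,V=[h[...,i].astype(int) for i in range(3)]
def f(n,m,z,b,tgt,am=60):
    r=np.zeros(m.shape,bool); r[b[1]:b[3],b[0]:b[2]]=1
    m=cv2.morphologyEx((m&r).astype(np.uint8),cv2.MORPH_CLOSE,np.ones((3,3)))
    for k in contours(m,am):
        q=rect(c,k,z); print(n,q[0].round(4),round(q[1]),round(q[2]),round(q[3],3),"err mm",((q[0]-tgt)*1000).round(1))
f("compass",(S<60)&(V>120),.030,(295,298,336,338),[.4682,-.0049])
f("level",(H>12)&(H<40)&(S>120)&(V>90),.038,(360,210,415,308),[.6214,-.1855])
f("meter",((H>100)&(H<130)&(S>90)&(V>50))|((S<60)&(V>140)),.040,(172,292,214,346),[.4618,.3007])
f("clamp",(S<60)&(V>120),.036,(405,290,455,366),[.4493,-.2862])
print("horn/jar: before/after in picture")
a=cv2.imread("pics/top0.png"); b=im[...,::-1]
for n,x0,y0,x1,y1 in(("horn",130,230,172,268),("jar",452,238,490,272)): print(n,cv2.absdiff(a[y0:y1,x0:x1],b[y0:y1,x0:x1]).mean())
E
```

```text
48.7667
compass [ 0.4683 -0.0036] 54 44 -1.548 err mm [0.1 1.3]
level [ 0.6199 -0.1836] 179 29 0.205 err mm [-1.5  1.9]
meter [0.4689 0.3033] 96 61 0.255 err mm [7.1 2.6]
clamp [ 0.4522 -0.2824] 138 66 0.088 err mm [2.9 3.8]
horn/jar: before/after in picture
horn 3.0177527151211363
jar 2.5392156862745097
```

View pics/w16.png

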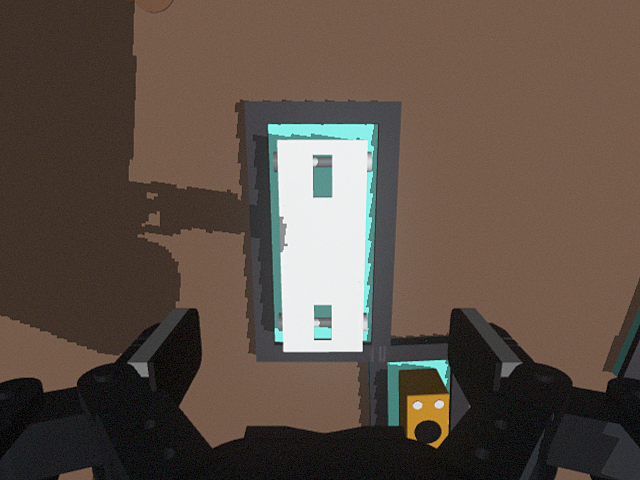

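View pics/t17.png

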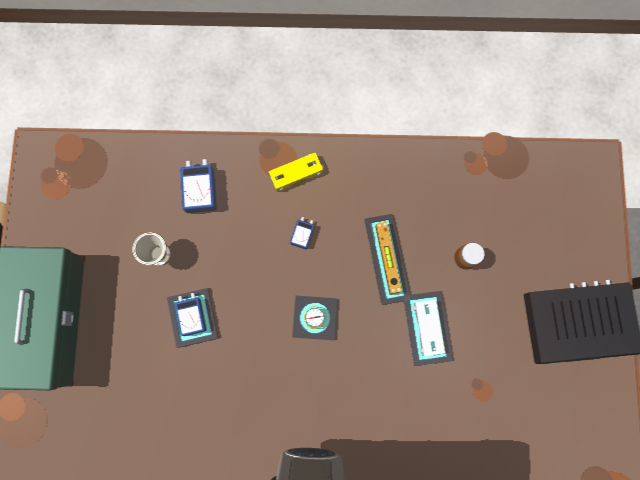

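```bash
python3 - <<'E'
from h import *
hand_in(); print(sense()["time"])
E
```

```text
the job is handed in; nothing more can be done
the job is handed in; nothing more can be done
```

I took the heap apart in order (compass, level, signal finder, clamp) and laid each piece in its own cut-out. I lowered each one until I felt it touch the floor before letting go. I handed the job in at about 49 s of the 136 s allowed; `hand_in()` gives no verdict, so I don't know how it was judged.

Last checks from the top and wrist pictures:

| Piece | Offset from cut-out centre | Note |
|---|---|---|
| Compass | about 1 mm | clean reading |
| Level | about 2.5 mm | yaw 0.205 against 0.203 rad |
| Signal finder | raw reading 7.1 and 2.6 mm (x and y) | the outline included the sockets (96 mm instead of 84), so I put the real offset at about 2–3 mm; yaw 0.255 against 0.253 rad |
| Clamp | raw reading 2.9 and 3.8 mm (x and y) | not reliable: the outline took in part of the cut-out (138 x 66 mm) and its yaw read 0.088 against 0.154 rad |

- **Clamp:** because its reading disagreed, I judged it by eye from the wrist picture, which shows it inside its cut-out and roughly parallel to it.
- **Flatness:** I judged this by contact height and from the pictures, and did not measure tilt.
- **Bystanders:** the feed horn and the jar look the same before and after in the top view.

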